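# Grease the coil winder

### The arm

A 6-joint arm with a two-finger parallel gripper is mounted at the origin on the work surface. World frame = base frame: x ahead of the robot, y to its left, z up, the work surface at z = 0. Lengths are in mm, angles in rad, forces in N, time in s.
With the tool pointing down it reaches from about 275 to 1000 mm from the base axis. Payload 8.4 kg.
Tool frame: the origin (TCP) lies midway between the tips of the shut fingers; the grasp point (between the pads) lies 19 mm behind it; z points along the fingers, y is the direction in which the jaws open and shut (so a half turn about z gives the same grasp; the last joint's range is limited). The gripper opens to 85 mm and grips with 20 to 120 N. Pads are 22 mm wide; open, the fingers measure 114 mm over their backs; the gripper's body (76 mm by 85 mm) begins 54 mm behind the grasp point. The pads swing forward as they close: fully open they stand 13 mm farther back than shut.
Start: joints at [1.267, 0.353, 1.633, -0, 1.155, -0.002], TCP at [185.773, 596.755, 231.281] pointing down, gripper open.
Joint ranges: [-2.63, 2.63], [-0.92, 2.1], [0.06, 2.66], [-1.3, 4.44], [0, 2.69], [-3.02, 3.02]. Speed limits (rad/s): [2.22, 2.22, 2.79, 3.14, 3.14, 3.14].

### API

Orientations are given as [roll, pitch, yaw] about the fixed x, y, z axes, in that order (R = Rz(yaw) Ry(pitch) Rx(roll)).
In Python, from rig import r gives the robot as it stands. The module is installed in compiled form; this text tells all that it offers.
- The arm moves only by the tool drive_tool, never from a script. Its argument "moves" is a list of rows, each a list of 3 entries, a list of its own where there are three numbers: the closure, from 0 (fully open) to 1 (shut), then the shift along the tool's x, y, z in cm, then the turn about the tool's z in degrees. In form: [[claw, [dx, dy, dz], roll], ...]. A call has 1 to 12 rows; each row is the pose to reach, as a shift and turn from the pose measured when the call began, along the tool's axes at that moment; what a row does not reach only later rows make up. A row lasts 1/8 s, in which the tool goes at most 62.5 mm and 10.7 degrees, less where a joint would pass 70% of its speed; a pose out of reach is approached as far as the arm can. A call with a gripper value outside its range is refused whole. The fingers move at their own pace and stop on an object; "grip_force" is the grip in N (left out, the last holds). Time passes only in rows, so rows that repeat a pose let the fingers close. It gives the time, the measured TCP pose, the force and the opening at its end, in the units of the state.
- r.sense(): the state, without advancing time (a new reading comes with each control period).
- r.grab_frame(name): name is "scene" or "top" or "wrist"; returns a dict with "color" (400x640x3 uint8, red, green, blue), "fx", "fy", "cx", "cy" (pixels), "pose" (4x4, takes a point from camera to world coordinates); the wrist camera has in their place "hand_eye" (4x4, takes a point from camera to tool coordinates, whose origin is the TCP and whose axes are the flange's). Camera axes: x right, y up, looking along -z (the intrinsics and any distortion apply to the point x, -y, -z); pixel columns grow to the right and rows downward; lengths in mm; the calibration is good to about 2 mm. A picture is of the moment at which its call begins: read the wrist's pose just before it. There is no depth.
- r.sign_off(): hands the job in, once; it reports no verdict.
Trained networks look in the newest picture that a camera, given by its name, has taken for a name from the list of things; names that differ only in an ending like _2 or _b are one class to them, and where a whole thing is asked for, a point or a joint stands for the part that bears it (a point fixed in the world has none). Each returns a list of dicts, best first, with "score" (0 to 1); they miss things now and then, are a little off and sometimes report something else, mostly with a low value. They report only what shows in the picture. A call takes as long as a camera call. They do not tell look-alikes from the thing itself.
- r.outline_of(thing, camera): "mask" (400x640 bool, what is visible of it) and "at" ([column, row] in pixels, amid what is visible of it).
- r.spot_point(thing, camera): "at" ([column, row] in pixels: a listed point, or the origin of a listed thing).
The state is a dict: "clock": time; "qpos": joint angles; "qvel": joint speeds; "joint_efforts": joint torques, N m; "eef_pos": TCP position; "tcp_rot": TCP orientation; "contact_force": force on the tool from outside, world axes, zero at the start; "wrist_torque": the same for the moment, N m; "opening": opening from 0.0 (shut) to 1.0 (fully open).
Only numpy, scipy, OpenCV 4.12 (cv2) and the standard library are available. Lean on these libraries where they do the work, as an engineer would, in place of code of your own. Each camera call takes 0.05 s, during which the arm holds its last target.

### The job

Slide the full bobbin straight up off the winder's spindle and set it down gently, upright, in the shallow parts tray. Then take the grease coupler out of its stand, press it squarely onto the tilted grease nipple until the spring collar snaps down, and finish like that: still gripping the coupler and holding it pushed down against the spring. Leave the other things on the bench where they are.

Things in the scene. Friction and masses are not known exactly. Their poses are not given: they have to be found in the camera images.
- winder: Fixed head of a coil winder: grey base plate 150 (x) x 90 (y) x 12 mm, origin under its centre, z up. On it, at x +30 mm, a grey bearing housing (dia 64, top at z 45), a steel seat (dia 30, top at z 50) and the upright steel spindle (dia 12, z 50 to 105, tapered top). The grease nipple stands at its -x end.
- spindle_seat (a point): Point on the spindle's axis at the seat's top, 50 mm above the bench; the bobbin's underside rests here.
- bobbin: Wound bobbin, 40 mm tall: copper winding dia 50 between two 5 mm thick black flanges dia 56, bore dia 18, about 0.2 kg. Loose; at the start it stands on the spindle's seat, the spindle standing 15 mm out above it. Origin: centre of its underside; z along its bore, up at the start. It must be lifted about 60 mm to come clear.
- tray: Shallow open grey parts tray, 130 x 130 mm, 22 mm tall, walls 4 mm, floor 4 mm thick, empty and fixed. Origin: centre of its underside, x and y along its sides. It lies to one side of the winder, left or right.
- stand: Fixed aluminium block 70 x 70 x 40 mm with an upright round hole dia 36, 34 mm deep, in which the coupler stands nose down. Origin: centre of its underside. On the other side of the winder from the tray.
- coupler: Loose round grease coupler, 112 mm long, about 0.25 kg. Origin: centre of its open nose end; z from nose to grip end (up in the stand, nose 6 mm above the bench). Steel nose dia 32, z 0 to 45; flange dia 46, z 45 to 51; grip dia 26, z 51 to 112 (grip it here, fingertips just above the flange). Bore 28 mm deep: mouth dia 23, stepping to dia 19 at 6 mm in and dia 16 at 12 mm in.
- nipple: The fixed tilted grease nipple on the winder. Origin: on its axis at the top of its grey boss (dia 40), at x -36, y 0, z 36 mm of the winder. z is the nipple axis, outwards: leaning 30 degrees from vertical towards the winder -x (roughly towards the robot). A steel stem dia 12 with a round tip runs from z 0 to 32 mm; the brass collar slides on it.
- nipple_tip (a point): The round tip of the nipple's stem, on its axis, 32 mm out from nipple's origin; z axis along the nipple, outwards.
- collar_top (a point): Centre of the brass spring collar's top face (collar outer dia 34, hole dia 16, 9 mm thick); at rest 14 mm below the nipple's tip along the axis. The rim of the coupler's nose pushes on this face.
- collar (a joint): Travel of the spring collar along the nipple into the boss, m: 0 at rest, 0.009 at its stop. Pushing it takes about 7 N at first and 13 N at 2 to 3 mm, then it gives way with a snap: the force falls to 9 N near 7 mm and 8 N at the stop. It springs back whenever it is let go.
- tape: Bystander: paper tape roll lying flat, dia 90, 24 mm tall. Origin: centre of its underside.
- screwdriver: Bystander: screwdriver lying on the bench.
- jar: Bystander: clear jar dia 54, 60 mm tall.
- wrench: Bystander: wrench lying on the bench.
- rotor: Bystander: dark steel motor rotor standing on end, dia 44, 58 mm tall with its shaft.
- carton: Bystander: small closed cardboard carton 110 x 80 x 45 mm.
Not all that is in view belongs to the job. What is shaped like the bobbin but blue, brown or turquoise is not meant.

How it is judged (in metres and radians):
On the way, in this order (a step that is already met when the one before it is completed fails the run):
1. the bobbin stands upright in the tray, let go (x of bobbin in the frame of tray between -0.045 and 0.045 m and y of bobbin in the frame of tray between -0.045 and 0.045 m and z of bobbin in the frame of tray below 0.012 m and angle between bobbin's own z axis and vertical below 0.2 rad and contact force between the fingers and bobbin below 0.2 N and linear speed of bobbin below 0.03 m/s), for 0.2 s.
2. the coupler, gripped, is square on the nipple and has pushed the collar past its snap (value of joint collar above 0.006 m and contact force between coupler and nipple above 3 N and contact force between the fingers and coupler above 2 N and angle between the z axis of coupler and the z axis of nipple, either way round below 0.17 rad and x of coupler in the frame of nipple between -0.005 and 0.005 m and y of coupler in the frame of nipple between -0.005 and 0.005 m and z of coupler in the frame of nipple below 0.014 m and contact force between each of the arm, the fingers and nipple below 0.5 N), for 0.3 s.
At the end, for the whole second after the job is handed in: Bobbin upright (0.2 rad) on the tray floor, centre within 45 mm of the tray centre along each side, let go. Gripped coupler within 5 mm of the nipple axis and 0.17 rad of square, pressing with over 3 N, collar over 6 mm down; the robot itself not touching the nipple (all of step 1 and all of step 2); the arm keeps its last pose, push and grip.
It fails at once if the bobbin is dropped (contact force between the fingers and bobbin below 0.05 N and linear speed of bobbin above 0.7 m/s).
It fails at once if another thing on the bench is moved by more than 30 mm (distance of any of tape, screwdriver, jar, wrench, rotor, carton from where it was at the start of the episode above 0.03 m).
It also fails if it takes over 58 s, if anything falls off the work surface, if the arm or the gripper's body presses on something with over 40 N, if the wrist force passes 120 N, or if a joint passes its speed limit or range.

## Working session

There is one attempt and no reset: what is moved stays moved. The work goes in short steps, Python scripts to look and compute and a tool call to move; the robot and the scene stay as the last step left them, time stands still between calls to the robot, and variables do not carry over. Pictures are saved under pics/ and viewed, and the job is handed in when it is done.

Besides the shell and the picture viewer there is one more tool, called after "Call:" as a command line: name --argument value ..., lists and objects as JSON in quotes. drive_tool: Moves the arm, as the interface text tells. Its arguments: {"type":"object","properties":{"moves":{"type":"array"},"grip_force":{"type":"number"}},"required":["moves"]}

```bash
mkdir -p pics; cat > h.py <<'E'
import numpy as np, cv2
from rig import r
def snap(n,f):
    g=r.grab_frame(n); cv2.imwrite(f'pics/{f}.png',g['color'][:,:,::-1]); return g
E
python3 - <<'E'
from h import *
s=r.sense(); print(s)
for n in ['scene','top','wrist']:
    g=snap(n,n+'0'); print(n,{k:v for k,v in g.items() if k!='color'})
    for t in ['bobbin','tray','stand','coupler','nipple','winder','nipple_tip','spindle_seat','collar_top']:
        print(t,[(np.round(d['at']).tolist(),round(d['score'],2)) for d in r.spot_point(t,n)])
E
```

```text
{'clock': 0.0, 'qpos': array([ 1.26658727e+00,  3.53625124e-01,  1.63413406e+00, -3.11368620e-06,
        1.15519149e+00, -2.35523896e-03]), 'qvel': array([-0.00215115, -0.00039673,  0.00083982, -0.00033477,  0.00093362,
       -0.00176589]), 'joint_efforts': array([-2.76572660e-03, -6.05234671e+01, -3.42068839e+01, -2.97097486e-04,
        9.06986796e-03,  1.89803757e-06]), 'eef_pos': array([185.63960516, 596.2997995 , 230.57609073]), 'tcp_rot': array([-3.14023463e+00, -3.51540012e-07,  2.83974010e+00]), 'contact_force': array([0.78200316, 0.29137019, 1.01369349]), 'wrist_torque': array([-0.00645335, -0.01867222, -0.01132757]), 'opening': 0.9987460908582533}
scene {'fx': 371.5237445535547, 'fy': 371.5237445535547, 'cx': 321.85744094413826, 'cy': 206.01946740135904, 'pose': array([[-6.95537803e-01, -4.69305626e-01,  5.44039883e-01,
         1.01547501e+03],
       [ 7.18217163e-01, -4.33295455e-01,  5.44443895e-01,
         4.35961859e+02],
       [-1.97805743e-02,  7.69420092e-01,  6.38436724e-01,
         5.60320663e+02],
       [ 0.00000000e+00,  0.00000000e+00,  0.00000000e+00,
 
[... 1257 characters left out ...]
 [([314.0, 195.0], 0.67)]
nipple_tip [([308.0, 207.0], 0.46)]
spindle_seat [([317.0, 180.0], 0.59)]
collar_top [([314.0, 208.0], 0.64)]
wrist {'fx': 308.0603664702725, 'fy': 308.0603664702725, 'cx': 318.26253112363537, 'cy': 200.25670791730175, 'hand_eye': array([[ 3.22933676e-04,  9.57096894e-01,  2.89767893e-01,
         7.31310652e+01],
       [ 9.99999906e-01, -2.25477991e-04, -3.69707490e-04,
        -3.40774201e-01],
       [-2.88509608e-04,  2.89767985e-01, -9.57096877e-01,
        -1.42429434e+02],
       [ 0.00000000e+00,  0.00000000e+00,  0.00000000e+00,
         1.00000000e+00]])}
bobbin []
tray []
stand []
coupler []
nipple []
winder []
nipple_tip []
spindle_seat []
collar_top []
```

View pics/scene0.png

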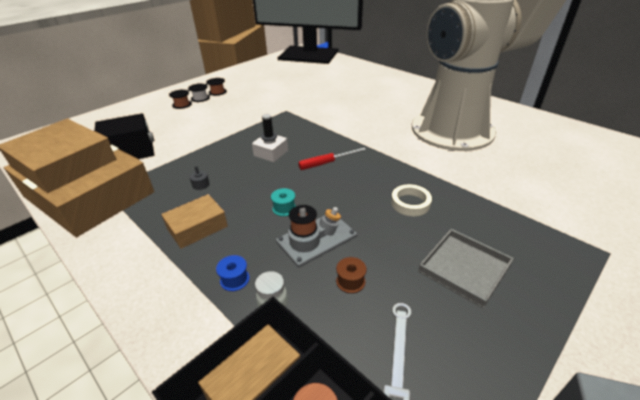

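View pics/top0.png

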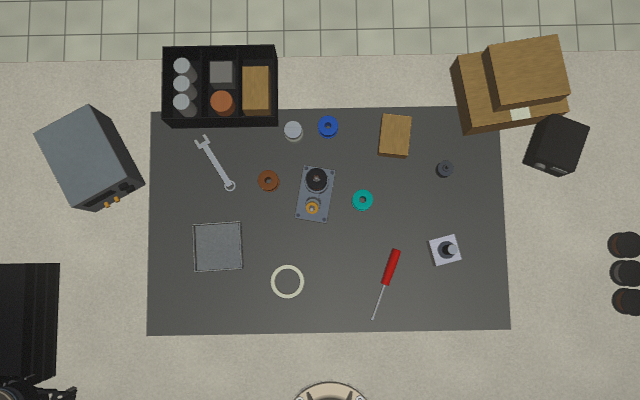

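```bash
cat >> h.py <<'E'
def ray(g,uv):
    d=np.array([(uv[0]-g['cx'])/g['fx'],-(uv[1]-g['cy'])/g['fy'],-1.])
    P=g['pose']; return P[:3,3].copy(),P[:3,:3]@d
def atz(g,uv,z):
    o,d=ray(g,uv); return o+d*(z-o[2])/d[2]
def proj(g,p):
    P=g['pose']; c=P[:3,:3].T@(np.asarray(p,float)-P[:3,3]); return np.array([g['cx']+g['fx']*c[0]/-c[2], g['cy']-g['fy']*c[1]/-c[2]])
from scipy.spatial.transform import Rotation as Ro
def wpose(s,g):
    T=np.eye(4);T[:3,:3]=Ro.from_euler('xyz',s['tcp_rot']).as_matrix();T[:3,3]=s['eef_pos'];g['pose']=T@g['hand_eye'];return g
E
python3 - <<'E'
from h import *
for n in ['scene','top']:
    g=r.grab_frame(n)
    for t,z in [('bobbin',50),('spindle_seat',50),('tray',0),('stand',0),('coupler',6),('winder',0),('nipple',36),('nipple_tip',36+27.7),('collar_top',36+15.6)]:
        for d in r.spot_point(t,n)[:4]: print(n,t,round(d['score'],2),np.round(atz(g,d['at'],z),1))
E
```

```text
scene bobbin 0.98 [689.3 179.6  50. ]
scene bobbin 0.89 [642.5 -48.1  50. ]
scene bobbin 0.88 [826.   21.2  50. ]
scene bobbin 0.86 [659.7  22.8  50. ]
scene spindle_seat 0.59 [657.8  26.1  50. ]
scene tray 0.59 [482.2 287.4   0. ]
scene stand 0.9 [ 472.5 -317.1    0. ]
scene stand 0.38 [389.5 106.8   0. ]
scene coupler 0.69 [ 463.6 -317.     6. ]
scene winder 0.83 [623.7  26.9   0. ]
scene nipple 0.62 [586.6  34.3  36. ]
scene nipple_tip 0.77 [564.8  32.9  63.7]
scene collar_top 0.41 [582.1  29.1  51.6]
top bobbin 0.84 [658.1 145.2  50. ]
top bobbin 0.63 [657.1  20.7  50. ]
top bobbin 0.6 [793.4 -11.2  50. ]
top bobbin 0.58 [600.3 -90.7  50. ]
top spindle_seat 0.78 [655.7  28.   50. ]
top tray 0.63 [479.5 291.    0. ]
top stand 0.97 [ 458.8 -309.2    0. ]
top coupler 0.65 [ 462.4 -310.7    6. ]
top winder 0.86 [619.7  27.6   0. ]
top nipple 0.59 [588.7  39.7  36. ]
top nipple_tip 0.69 [579.   42.9  63.7]
top collar_top 0.59 [ 457.  -307.2   51.6]
top collar_top 0.59 [388.1 103.1  51.6]
top collar_top 0.45 [581.8  38.5  51.6]
```

The scene picture shows the black/copper bobbin on the winder at (303,215), the nipple at (332,215), the tray at (465,265) and the stand with the coupler at (270,145). The top picture agrees. The blue, brown and turquoise bobbins are decoys. Next I'll get the winder yaw and the hover move.

```bash
cat >> h.py <<'E'
def rel(target,yawdeg=None):
    s=r.sense(); R=Ro.from_euler('xyz',s['tcp_rot']).as_matrix()
    d=R.T@(np.asarray(target,float)-s['eef_pos'])/10
    print('clock',s['clock'],'eef',np.round(s['eef_pos'],1),'rot',np.round(s['tcp_rot'],3),'F',np.round(s['contact_force'],1),'op',round(s['opening'],3))
    print('shift cm',np.round(d,2)); return d
E
python3 - <<'E'
from h import *
g=r.grab_frame('top')
for t,z in [('winder',12),('tray',22),('stand',40)]:
    m=r.outline_of(t,'top')[0]['mask'].astype(np.uint8)
    c=max(cv2.findContours(m,0,1)[0],key=cv2.contourArea)
    pts=np.array([atz(g,p[0],z)[:2] for p in c],np.float32)
    print(t,cv2.minAreaRect(pts))
rel([625,30,260])
E
```

```text
winder ((622.8734130859375, 29.052886962890625), (91.2063217163086, 153.17929077148438), 79.14604187011719)
tray ((484.25897216796875, 294.0467834472656), (132.10499572753906, 133.23944091796875), 2.9058568477630615)
stand ((463.0569763183594, -307.98284912109375), (71.2564926147461, 80.03361511230469), 12.829849243164062)
clock 2.7 eef [185.8 596.7 231.3] rot [-3.142  0.     2.84 ] F [ 0.3  0.8 -0.1] op 1.0
shift cm [-58.78 -41.06  -2.87]
```

Call:
drive_tool --moves '[[0, [-3, -2, -0.3], -1], [0, [-7.5, -5.2, -0.5], -2], [0, [-12.5, -8.7, -0.8], -3], [0, [-17.5, -12.2, -1], -4], [0, [-22.5, -15.7, -1.5], -5], [0, [-27.5, -19.2, -2], -6], [0, [-32.5, -22.7, -2.5], -6], [0, [-37.5, -26.2, -2.9], -6], [0, [-42.5, -29.7, -2.9], -6], [0, [-47.5, -33.2, -2.9], -6], [0, [-51.5, -36, -2.9], -6], [0, [-54.5, -38, -2.9], -6]]'

```text
clock: 4.2
eef_pos: [594.3, 69.9, 260.3]
tcp_rot: [-3.142, 0.0, 2.943]
contact_force: [0.2, -0.6, -0.2]
opening: 1.004
```

Call:
drive_tool --moves '[[0, [-2, -1.3, 0], 0], [0, [-3, -2.2, 0], 0], [0, [-3, -2.2, 0], 0]]'

```text
clock: 4.58
eef_pos: [619.4, 42.5, 260.1]
tcp_rot: [3.142, -0.0, 2.943]
contact_force: [-0.1, -0.3, -0.3]
opening: 0.998
```

```bash
python3 - <<'E'
from h import *
rel([657,24,200])
s=r.sense(); g=wpose(s,snap('wrist','w1'))
for t,z in [('bobbin',50),('bobbin',90),('spindle_seat',50),('winder',0),('nipple',36),('nipple_tip',36+27.7),('collar_top',36+15.6)]:
        for d in r.spot_point(t,'wrist')[:4]: print(t,round(d['score'],2),np.round(d['at']),np.round(atz(g,d['at'],z),1))
E
```

```text
clock 4.575 eef [619.4  42.5 260.1] rot [ 3.142 -0.     2.943] F [-0.1 -0.3 -0.3] op 0.998
shift cm [-4.05 -1.07  6.01]
bobbin 0.98 [310. 203.] [654.1  25.3  50. ]
bobbin 0.93 [211. 177.] [599.2 -82.1  50. ]
bobbin 0.67 [309. 294.] [776.5  -1.5  50. ]
bobbin 0.67 [409. 181.] [649.8 144.2  50. ]
bobbin 0.98 [310. 203.] [642.   28.9  90. ]
bobbin 0.93 [211. 177.] [593.4 -66.4  90. ]
bobbin 0.67 [309. 294.] [750.5   5.1  90. ]
bobbin 0.67 [409. 181.] [638.2 134.3  90. ]
spindle_seat 0.91 [310. 201.] [651.   25.6  50. ]
winder 0.61 [308. 170.] [623.9  27.3   0. ]
nipple 0.91 [305. 151.] [593.   31.7  36. ]
nipple_tip 0.59 [306. 136.] [574.9  38.   63.7]
collar_top 0.62 [305. 139.] [578.4  34.9  51.6]
```

View pics/w1.png

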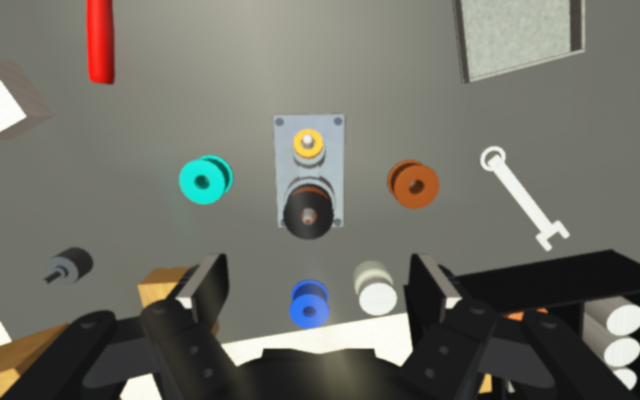

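The wrist picture shows the winder plate squarely, with corners at about (275,115), (344,115), (343,226) and (277,226). The bobbin's top flange is at (309,212) and the nipple tip at (307,140). The wrench, rotor and decoys are clear of it.

```bash
python3 - <<'E'
from h import *
s=r.sense(); g=wpose(s,r.grab_frame('wrist'))
for p in [(275,115),(344,115),(343,226),(277,226)]: print(np.round(atz(g,p,12),1))
im=g['color'][90:250,240:380]; cv2.imwrite('pics/w1c.png',cv2.resize(im[:,:,::-1],None,fx=4,fy=4,interpolation=2)[:600])
for i in range(2):
    for t in ['bobbin','winder']:
        m=r.outline_of(t,'wrist')[0]['mask'].astype(np.uint8)
        c=max(cv2.findContours(m,0,1)[0],key=cv2.contourArea)
        if t=='winder':
            pts=np.array([atz(g,p[0],12)[:2] for p in c],np.float32); print(cv2.minAreaRect(pts))
        print(t,cv2.boundingRect(c))
W=np.array([622,29]);a=np.deg2rad(-11);X=np.array([np.cos(a),np.sin(a)])
for nm,xx,z in [('bobtop',30,90),('spindletop',30,105),('tip',-36-16,36+27.7),('bobbase',30,50)]:
    print(nm,np.round(W+xx*X,1),proj(g,[*(W+xx*X),z]).round(1))
E
```

```text
[546.3   3.3  12. ]
[562.8  86.   12. ]
[706.   59.6  12. ]
[688.4 -28.4  12. ]
bobbin (290, 280, 39, 48)
((625.9901123046875, 29.428787231445312), (88.97291564941406, 148.94091796875), 79.30668640136719)
winder (273, 114, 72, 114)
bobbin (290, 280, 39, 48)
((625.9901123046875, 29.428787231445312), (88.97291564941406, 148.94091796875), 79.30668640136719)
winder (273, 114, 72, 114)
bobtop [651.4  23.3] [306.5 212.6]
spindletop [651.4  23.3] [306.  217.4]
tip [571.   38.9] [306.1 132.8]
bobbase [651.4  23.3] [307.7 201.6]
```

View pics/w1c.png

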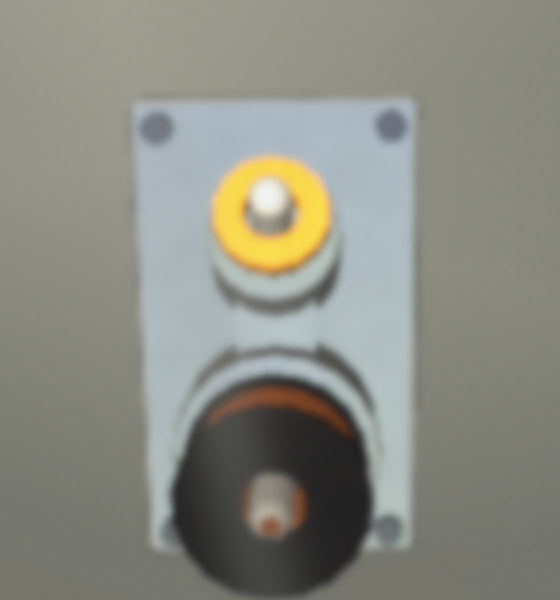

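```bash
python3 -c "
from h import *
rel([654,25,170])"
```

```text
clock 5.225 eef [619.4  42.5 260.4] rot [-3.142  0.     2.943] F [-0.8  0.6  0.3] op 0.999
shift cm [-3.74 -1.03  9.04]
```

Call:
drive_tool --moves '[[0, [-2, -0.5, 4], 0], [0, [-3.7, -1, 7.5], 0], [0, [-3.7, -1, 9], 0], [0, [-3.7, -1, 9], 0]]'

```text
clock: 5.72
eef_pos: [652.6, 25.5, 169.5]
tcp_rot: [-3.141, -0.002, 2.943]
contact_force: [0.2, -0.3, 0.5]
opening: 1.002
```

```bash
python3 - <<'E'
from h import *
rel([654,25,51])
s=r.sense(); g=wpose(s,snap('wrist','w2'))
for t,z in [('bobbin',50),('spindle_seat',50),('winder',0),('nipple',36),('nipple_tip',36+27.7),('collar_top',36+15.6)]:
        for d in r.spot_point(t,'wrist')[:2]: print(t,round(d['score'],2),np.round(d['at']),np.round(atz(g,d['at'],z),1))
for q in [(651,25),(654,25),(657,25)]: print(proj(g,[*q,90]).round(1),proj(g,[*q,105]).round(1))
E
```

```text
clock 5.725 eef [652.6  25.5 169.5] rot [-3.141e+00 -2.000e-03  2.943e+00] F [ 0.2 -0.3  0.5] op 1.002
shift cm [-0.17 -0.02 11.85]
bobbin 0.82 [188. 158.] [600.  -77.7  50. ]
bobbin 0.72 [315. 313.] [773.2  -2.   50. ]
spindle_seat 0.85 [318. 198.] [655.9  24.3  50. ]
winder 0.69 [316. 154.] [625.1  28.    0. ]
winder 0.63 [316.  98.] [572.3  38.6   0. ]
nipple 0.73 [314. 122.] [592.2  33.   36. ]
nipple_tip 0.74 [313. 101.] [575.3  36.3  63.7]
collar_top 0.85 [310. 106.] [578.8  33.4  51.6]
[317.7 206.1] [317.6 212.6]
[318.4 209.8] [318.5 216.5]
[319.2 213.5] [319.3 220.4]
```

View pics/w2.png

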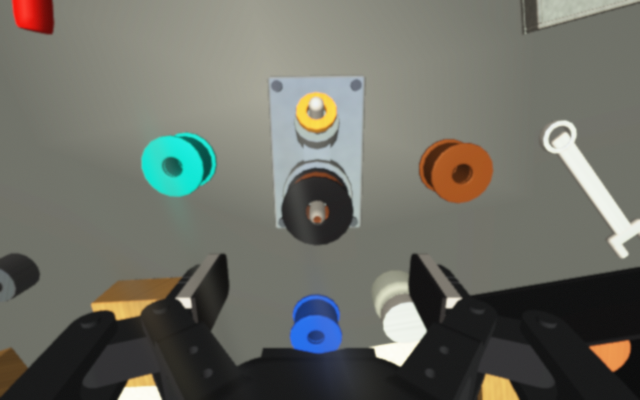

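The flange centre is at (318,210), which matches (654,25). The nipple tip is at (316,103). Descending now, then gripping.

Call:
drive_tool --moves '[[0, [-0.1, 0, 4], 0], [0, [-0.1, 0, 8], 0], [0, [-0.1, 0, 10.5], 0], [0, [-0.1, 0, 11.7], 0], [0, [-0.1, 0, 11.7], 0], [1, [-0.1, 0, 11.7], 0], [1, [-0.1, 0, 11.7], 0], [1, [-0.1, 0, 11.7], 0], [1, [-0.1, 0, 11.7], 0], [1, [-0.1, 0, 11.7], 0]]' --grip_force 40

```text
clock: 7.32
eef_pos: [656.3, 25.3, 56.4]
tcp_rot: [3.141, 0.004, 2.943]
contact_force: [-0.6, -0.5, 7.4]
opening: 0.63
```

```bash
python3 -c "
from h import *
rel([654,25,120])
snap('wrist','w3')"
```

```text
clock 7.325 eef [656.3  25.3  56.4] rot [3.141 0.004 2.943] F [-0.6 -0.5  7.4] op 0.63
shift cm [ 0.19 -0.07 -6.36]
```

View pics/w3.png

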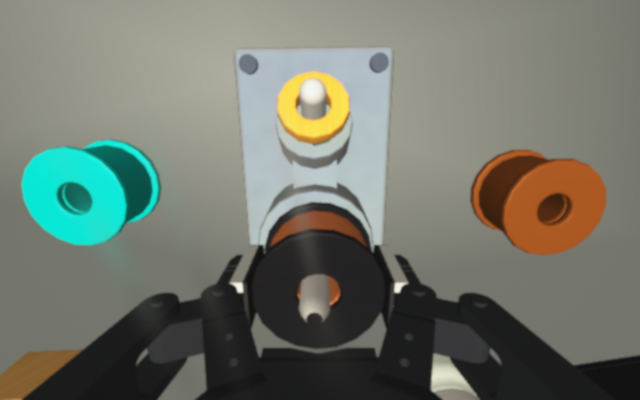

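Call:
drive_tool --moves '[[1, [0.1, 0, -0.3], 0], [1, [0.2, 0, -0.8], 0], [1, [0.2, 0, -1.5], 0], [1, [0.2, 0, -1.5], 0]]' --grip_force 60

```text
clock: 7.88
eef_pos: [654.8, 25.8, 72.2]
tcp_rot: [3.14, 0.006, 2.943]
contact_force: [-0.8, -0.2, -2.1]
opening: 0.629
```

```bash
python3 -c "
from h import *
rel([654,25,120])
snap('wrist','w4');g=snap('scene','s4')
cv2.imwrite('pics/s4c.png',cv2.resize(g['color'][150:270,220:400,::-1],None,fx=4,fy=4,interpolation=2))"
```

```text
clock 7.875 eef [654.8  25.8  72.2] rot [3.14  0.006 2.943] F [-0.8 -0.2 -2.1] op 0.629
shift cm [ 0.04 -0.08 -4.78]
```

View pics/w4.png

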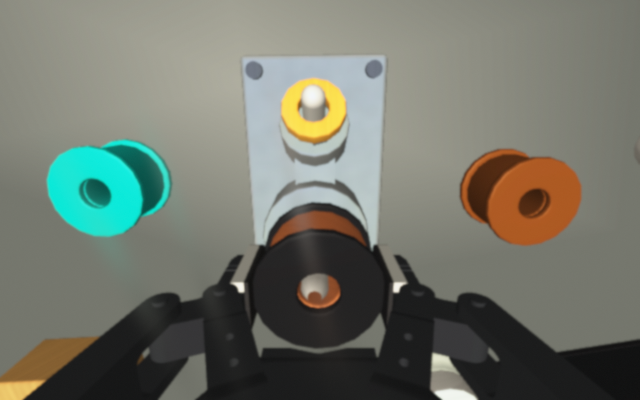

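View pics/s4c.png

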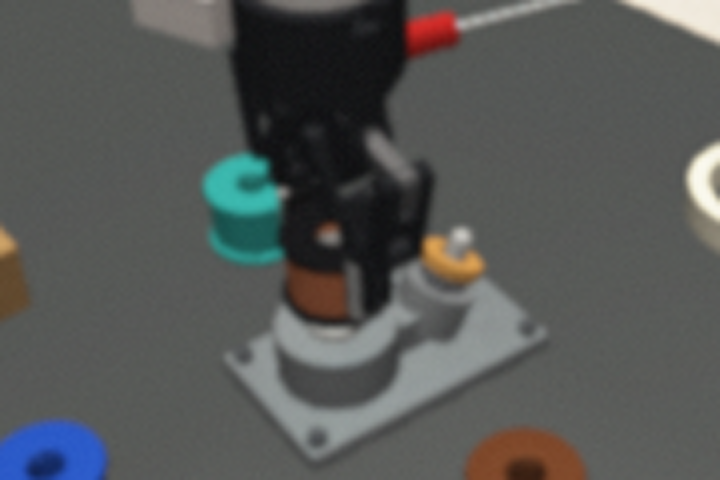

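Held: force −2.1 N is the bobbin's weight, and the spindle is centred in the bore at (317,290). Lifting on, then moving over the tray.

Call:
drive_tool --moves '[[1, [0, 0, -2], 0], [1, [0, 0, -4.2], 0], [1, [0, 0, -6.2], 0], [1, [0, 0, -6.5], 0], [1, [2, 2, -6.5], -3], [1, [5.2, 5.2, -6.5], -6], [1, [9, 9, -6.5], -9], [1, [12.8, 13, -6.5], -12], [1, [16.6, 17, -6.5], -14], [1, [19.8, 20.2, -6.5], -14], [1, [21.6, 22, -6.5], -14], [1, [22.2, 22.6, -6.5], -14]]'

```text
clock: 9.48
eef_pos: [479.7, 292.0, 135.4]
tcp_rot: [-3.141, 0.004, -3.094]
contact_force: [-0.5, -1.0, -2.4]
opening: 0.625
```

```bash
python3 -c "
from h import *
rel([482,291,10])
g=snap('top','t5')
m=r.outline_of('tray','top')[0]['mask'].astype(np.uint8);print([d['at'] for d in r.outline_of('tray','top')],m.sum())
g=snap('scene','s5')
print(proj(g,[482,291,0]))
s=r.sense(); g=wpose(s,snap('wrist','w5'))"
```

```text
clock 9.475 eef [479.7 292.  135.4] rot [-3.141  0.004 -3.094] F [-0.5 -1.  -2.4] op 0.625
shift cm [-0.17 -0.11 12.54]
[[230.1, 241.9]] 1438
[463.95916936 266.30472376]
```

View pics/s5.png

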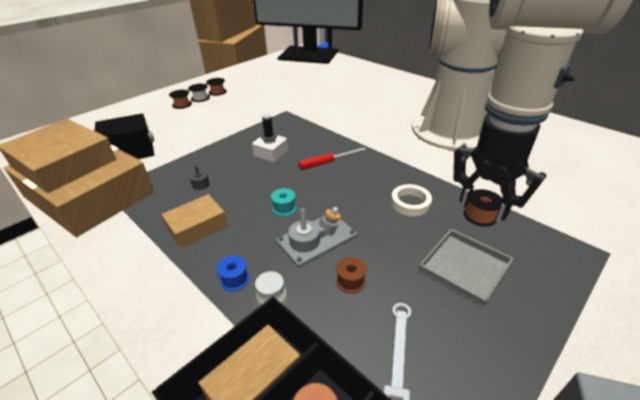

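View pics/w5.png

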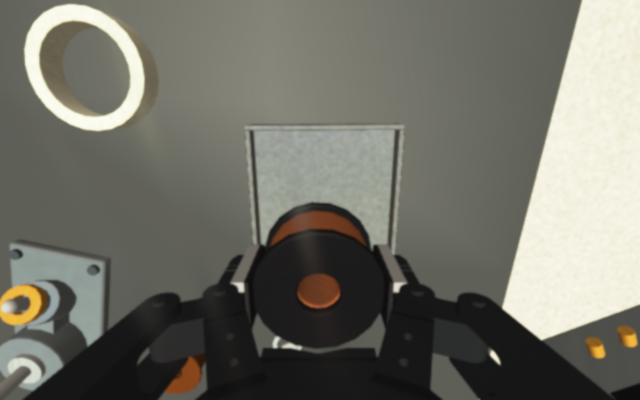

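```bash
python3 -c "
from h import *
s=r.sense(); g=wpose(s,r.grab_frame('wrist'))
a=atz(g,(247,127),22);b=atz(g,(403,126),22);print(a,b,(a+b)/2)
d=b-a;n=np.array([d[1],-d[0]]);n/=np.hypot(*n);print(np.linalg.norm(d),((a+b)/2)[:2]+65*n,((a+b)/2)[:2]-65*n)
rel([482,291,10])
"
```

```text
[426.83090899 229.50021051  22.        ] [420.27749642 355.47780542  22.        ] [423.5542027  292.48900796  22.        ]
126.14793551658455 [488.46643163 295.86577204] [358.64197378 289.11224388]
clock 9.775 eef [481.4 290.2 135.6] rot [-3.141  0.005 -3.096] F [ 0.1 -0.8 -3. ] op 0.619
shift cm [-1.000e-02  8.000e-02  1.256e+01]
```

Tray centre is about (485,294), with its sides parallel to the jaws. Lowering.

Call:
drive_tool --moves '[[1, [-0.2, 0.2, 2.5], 0], [1, [-0.3, 0.4, 6], 0], [1, [-0.3, 0.4, 9], 0], [1, [-0.3, 0.4, 11], 0], [1, [-0.3, 0.4, 11.8], 0], [1, [-0.3, 0.4, 12.2], 0], [1, [-0.3, 0.4, 12.4], 0], [1, [-0.3, 0.4, 12.5], 0]]'

```text
clock: 10.78
eef_pos: [485.2, 294.5, 11.2]
tcp_rot: [3.141, 0.006, -3.097]
contact_force: [0.2, -0.1, -2.1]
opening: 0.625
```

Call:
drive_tool --moves '[[1, [0, 0, 0.1], 0], [1, [0, 0, 0.15], 0], [1, [0, 0, 0.2], 0], [1, [0, 0, 0.2], 0]]'

```text
clock: 11.28
eef_pos: [485.5, 294.5, 10.5]
tcp_rot: [3.141, 0.006, -3.096]
contact_force: [-3.4, -4.3, 13.5]
opening: 0.622
```

Call:
drive_tool --moves '[[1, [0, 0, -0.05], 0], [0.3, [0, 0, -0.05], 0], [0.2, [0, 0, -0.05], 0], [0.15, [0, 0, -0.05], 0], [0.15, [0, 0, -0.05], 0], [0.15, [0, 0, -0.05], 0]]'

```text
clock: 12.02
eef_pos: [485.5, 294.5, 11.0]
tcp_rot: [3.141, 0.006, -3.096]
contact_force: [0.3, -0.3, -0.3]
opening: 0.852
```

Call:
drive_tool --moves '[[0.15, [0, 0, -1], 0], [0.15, [0, 0, -4], 0], [0.15, [0, 0, -8], 0], [0.15, [0, 0, -13], 0], [0.15, [0, 0, -18], 0], [0.15, [0, 0, -20], 0]]'

```text
clock: 12.78
eef_pos: [485.4, 295.1, 215.2]
tcp_rot: [3.139, 0.011, -3.096]
contact_force: [0.2, -0.4, -0.0]
opening: 0.85
```

```bash
python3 -c "
from h import *
d=rel([463,-310,230])
s=r.sense(); g=wpose(s,snap('wrist','w6'))
g=snap('scene','s6')"
```

```text
clock 12.775 eef [485.4 295.1 215.2] rot [ 3.139  0.011 -3.096] F [ 0.2 -0.4 -0. ] op 0.85
shift cm [  4.96 -60.34  -1.7 ]
```

View pics/w6.png

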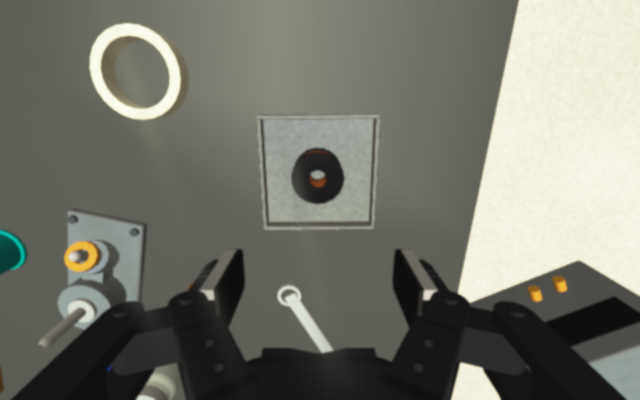

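The bobbin stands upright in the tray at (318,176), centred and released. The moves only shift the tool and turn it about its own z, so the tool stays vertical. The coupler therefore has to lean 30° inside the grip, pivoting about the jaw axis. I'll grip it lightly and lever it against the rim of the stand's hole.

Call:
drive_tool --moves '[[0.15, [0.3, -3, -1], 2], [0.15, [0.7, -8, -1.5], 4], [0.15, [1.2, -14, -1.5], 6], [0.15, [1.7, -20, -1.5], 8], [0.15, [2.2, -26, -1.5], 10], [0.15, [2.7, -32, -1.5], 12], [0.15, [3.2, -38, -1.5], 13.5], [0.15, [3.7, -44, -1.5], 13.5], [0.15, [4.2, -50, -1.5], 13.5], [0.15, [4.6, -55, -1.5], 13.5], [0.15, [4.9, -59, -1.5], 13.5], [0.15, [4.9, -60.3, -1.5], 13.5]]'

```text
clock: 14.38
eef_pos: [462.8, -311.1, 225.8]
tcp_rot: [3.136, 0.008, 2.949]
contact_force: [0.2, 0.8, 0.1]
opening: 0.848
```

```bash
python3 - <<'E'
from h import *
rel([463,-310,170])
s=r.sense(); g=wpose(s,snap('wrist','w7'))
print(s['qpos'])
for t,z in [('stand',0),('coupler',6)]:
        for d in r.spot_point(t,'wrist')[:2]: print(t,round(d['score'],2),np.round(d['at']),np.round(atz(g,d['at'],z),1))
for d in r.outline_of('coupler','wrist')[:1]:
    c=max(cv2.findContours(d['mask'].astype(np.uint8),0,1)[0],key=cv2.contourArea); print(cv2.boundingRect(c))
E
```

```text
clock 14.375 eef [ 462.8 -311.1  225.8] rot [3.136 0.008 2.949] F [0.2 0.8 0.1] op 0.848
shift cm [0.05 0.08 5.58]
[-0.59985219  0.25143698  1.78868093  0.0098128   1.09601139 -1.9823068 ]
stand 0.87 [312. 171.] [ 464.8 -318.3    0. ]
coupler 0.94 [316. 172.] [ 466.1 -313.3    6. ]
(295, 162, 43, 52)
```

View pics/w7.png

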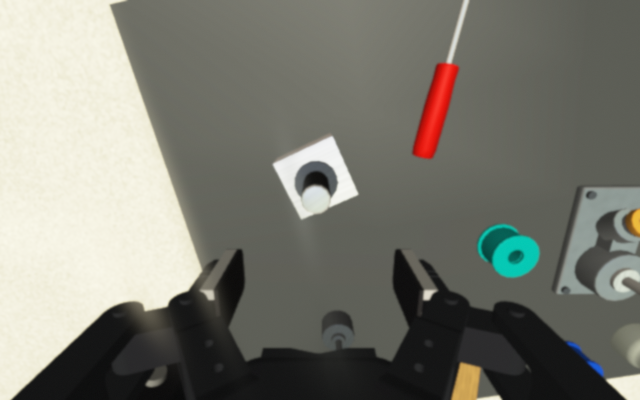

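The coupler's grip end is at (316,199). The stand's top corners are at (274,163), (333,136), (358,192) and (303,218).

```bash
python3 - <<'E'
from h import *
s=r.sense(); g=wpose(s,r.grab_frame('wrist'))
print(atz(g,(316,199),118)); P=[atz(g,p,40) for p in [(274,165),(333,138),(358,192),(303,218)]]; print(np.round(P,1),np.mean(P,0))
rel([463,-312,65])
E
```

```text
[ 465.71912983 -310.28213393  118.        ]
[[ 443.1 -352.    40. ]
 [ 426.9 -284.6   40. ]
 [ 490.2 -267.7   40. ]
 [ 508.7 -333.7   40. ]] [ 467.20768387 -309.47884598   40.        ]
clock 14.625 eef [ 463.5 -308.1  226.7] rot [3.135 0.009 2.952] F [-0.4 -0.3 -0.1] op 0.851
shift cm [ 0.13 -0.5  16.17]
```

Call:
drive_tool --moves '[[0.2, [-0.2, -0.15, 5], 0], [0.2, [-0.2, -0.15, 10], 0], [0.2, [-0.2, -0.15, 14], 0], [0.2, [-0.2, -0.15, 15.6], 0], [0.2, [-0.2, -0.15, 16.1], 0], [0.2, [-0.2, -0.15, 16.1], 0], [1, [-0.2, -0.15, 16.1], 0], [1, [-0.2, -0.15, 16.1], 0], [1, [-0.2, -0.15, 16.1], 0], [1, [-0.2, -0.15, 16.1], 0], [1, [-0.2, -0.15, 16.1], 0], [1, [-0.2, -0.15, 16.1], 0]]' --grip_force 25

```text
clock: 16.12
eef_pos: [467.4, -310.2, 66.4]
tcp_rot: [3.137, 0.011, 2.952]
contact_force: [-1.9, -5.5, 6.7]
opening: 0.296
```

```bash
python3 - <<'E'
from h import *
rel([465,-310,81]); snap('wrist','w8')
E
```

```text
clock 16.125 eef [ 467.4 -310.2   66.4] rot [3.137 0.011 2.952] F [-1.9 -5.5  6.7] op 0.296
shift cm [ 0.22 -0.02 -1.46]
```

View pics/w8.png

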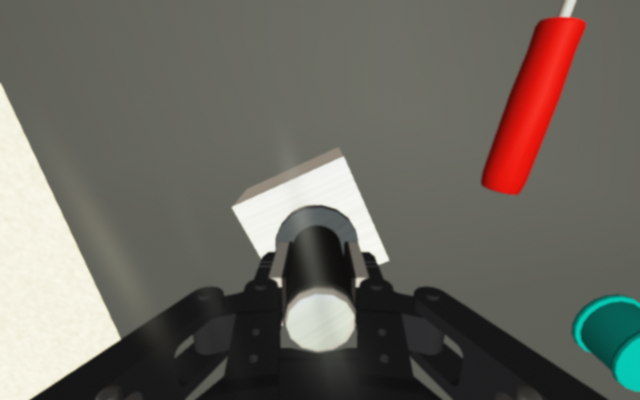

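Call:
drive_tool --moves '[[1, [0, 0, -0.5], 0], [1, [0, 0, -1.2], 0], [1, [0, 0, -1.7], 0], [1, [0, 0, -1.7], 0]]'

```text
clock: 16.68
eef_pos: [467.3, -310.1, 83.9]
tcp_rot: [3.137, 0.011, 2.952]
contact_force: [-0.5, -2.0, -1.5]
opening: 0.302
```

Call:
drive_tool --moves '[[1, [0.4, 0, 0], 0], [1, [0.8, 0, 0], 0], [1, [1.2, 0, 0], 0], [1, [1.5, 0, 0], 0], [1, [1.5, 0, 0], 0]]' --grip_force 20

```text
clock: 17.3
eef_pos: [453.7, -308.6, 84.5]
tcp_rot: [3.139, 0.015, 2.952]
contact_force: [1.6, -5.4, -0.0]
opening: 0.295
```

```bash
python3 - <<'E'
from h import *
rel([465,-310,81]); snap('wrist','w9')
g=snap('scene','s9')
cv2.imwrite('pics/s9c.png',cv2.resize(g['color'][90:210,200:380,::-1],None,fx=4,fy=4,interpolation=2))
E
```

```text
clock 17.3 eef [ 453.7 -308.6   84.5] rot [3.139 0.015 2.952] F [ 1.6 -5.4 -0. ] op 0.295
shift cm [-1.13  0.08  0.37]
```

View pics/w9.png

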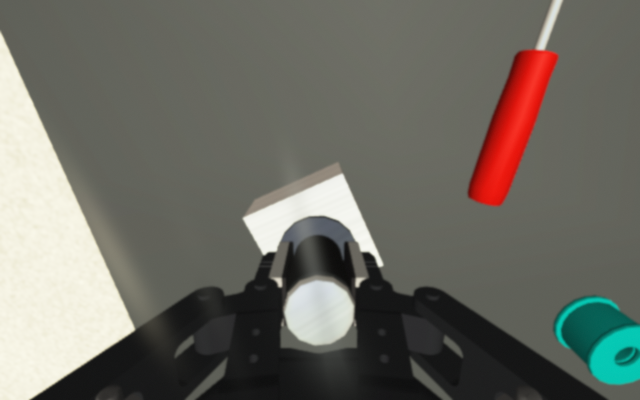

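View pics/s9c.png

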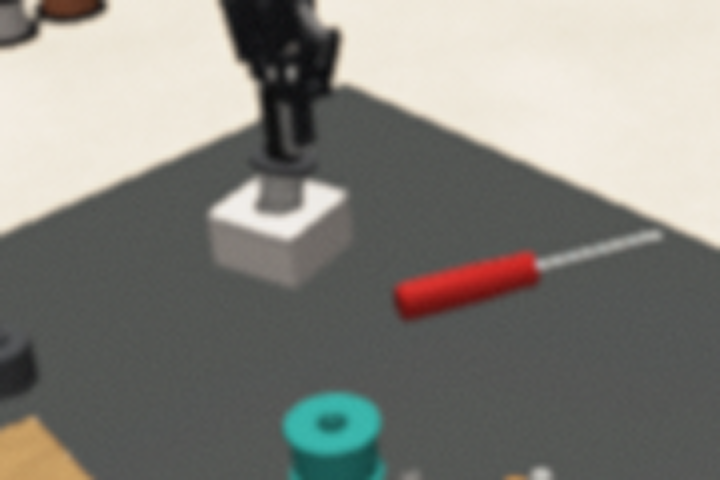

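It pivots as planned: the grip end has moved from row 322 to row 312, and the forces are small. Continuing.

Call:
drive_tool --moves '[[1, [0.4, -0.05, 0], 0], [1, [0.8, -0.1, 0], 0], [1, [1.2, -0.1, 0], 0], [1, [1.6, -0.1, 0], 0], [1, [2.0, -0.1, 0], 0], [1, [2.2, -0.1, 0], 0], [1, [2.2, -0.1, 0], 0]]'

```text
clock: 18.27
eef_pos: [431.8, -305.6, 84.2]
tcp_rot: [3.139, 0.015, 2.952]
contact_force: [3.4, -3.5, -2.3]
opening: 0.298
```

```bash
python3 - <<'E'
from h import *
rel([465,-310,81]); snap('wrist','w10')
g=snap('scene','s10')
cv2.imwrite('pics/s10c.png',cv2.resize(g['color'][90:210,200:380,::-1],None,fx=4,fy=4,interpolation=2))
E
```

```text
clock 18.275 eef [ 431.8 -305.6   84.2] rot [3.139 0.015 2.952] F [ 3.4 -3.5 -2.3] op 0.298
shift cm [-3.34  0.2   0.37]
```

View pics/w10.png

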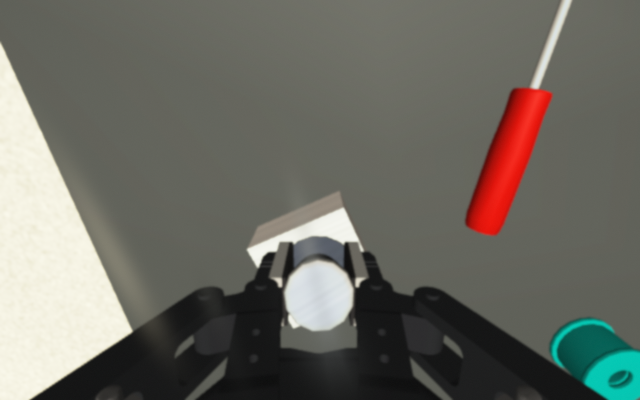

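View pics/s10c.png

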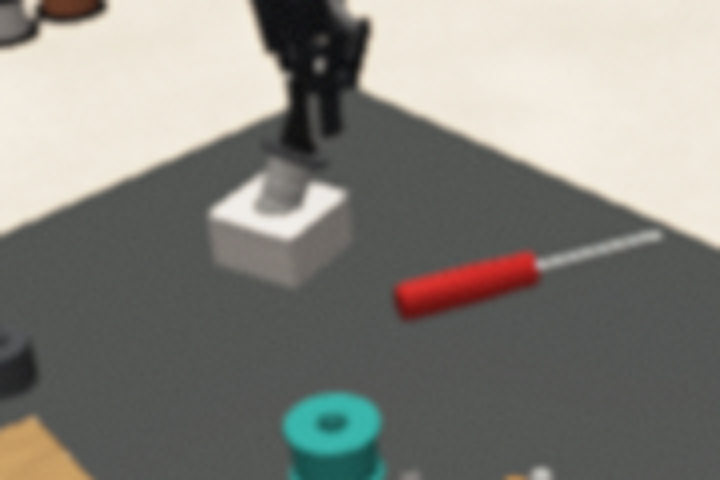

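```bash
python3 - <<'E'
from h import *
g=r.grab_frame('wrist'); g['pose']=g['hand_eye']
for th in [0,10,20,25,30,35,40]:
    t=np.deg2rad(th); print(th,[proj(g,[L*np.sin(t),0,-19-L*np.cos(t)]).round(1).tolist() for L in (32,35)])
E
```

```text
0 [[319.3, 323.7], [319.3, 329.5]]
10 [[319.3, 309.3], [319.4, 313.5]]
20 [[319.3, 293.5], [319.4, 295.7]]
25 [[319.3, 285.3], [319.4, 286.5]]
30 [[319.3, 277.1], [319.4, 277.2]]
35 [[319.3, 269.0], [319.3, 268.1]]
40 [[319.3, 261.0], [319.3, 259.2]]
```

Call:
drive_tool --moves '[[1, [0.4, 0, 0], 0], [1, [0.8, 0, 0], 0], [1, [1.2, 0, 0], 0], [1, [1.4, 0, 0], 0], [1, [1.4, 0, 0], 0]]'

```text
clock: 19.05
eef_pos: [417.8, -302.7, 84.0]
tcp_rot: [3.139, 0.014, 2.952]
contact_force: [1.3, 0.0, -1.1]
opening: 0.298
```

```bash
python3 - <<'E'
from h import *
rel([465,-310,81]); g=snap('wrist','w11')
cv2.imwrite('pics/w11c.png',cv2.resize(g['color'][200:350,230:410,::-1],None,fx=4,fy=4,interpolation=2))
E
```

```text
clock 19.05 eef [ 417.8 -302.7   84. ] rot [3.139 0.014 2.952] F [ 1.3  0.  -1.1] op 0.298
shift cm [-4.77  0.18  0.37]
```

View pics/w11c.png

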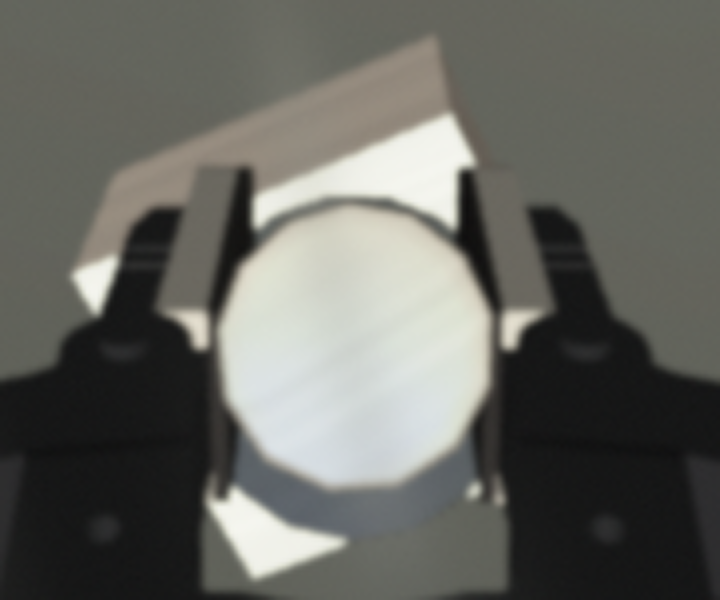

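Call:
drive_tool --moves '[[1, [0.4, 0, 0], 0], [1, [0.8, 0, 0], 0], [1, [0.9, 0, 0], 0], [1, [0.9, 0, 0], 0]]'

```text
clock: 19.6
eef_pos: [408.9, -301.0, 83.9]
tcp_rot: [3.139, 0.014, 2.952]
contact_force: [2.4, -1.5, -0.8]
opening: 0.298
```

```bash
python3 - <<'E'
from h import *
rel([465,-310,81]); g=snap('wrist','w12')
cv2.imwrite('pics/w12c.png',cv2.resize(g['color'][200:350,230:410,::-1],None,fx=4,fy=4,interpolation=2))
E
```

```text
clock 19.6 eef [ 408.9 -301.    83.9] rot [3.139 0.014 2.952] F [ 2.4 -1.5 -0.8] op 0.298
shift cm [-5.68  0.17  0.37]
```

View pics/w12c.png

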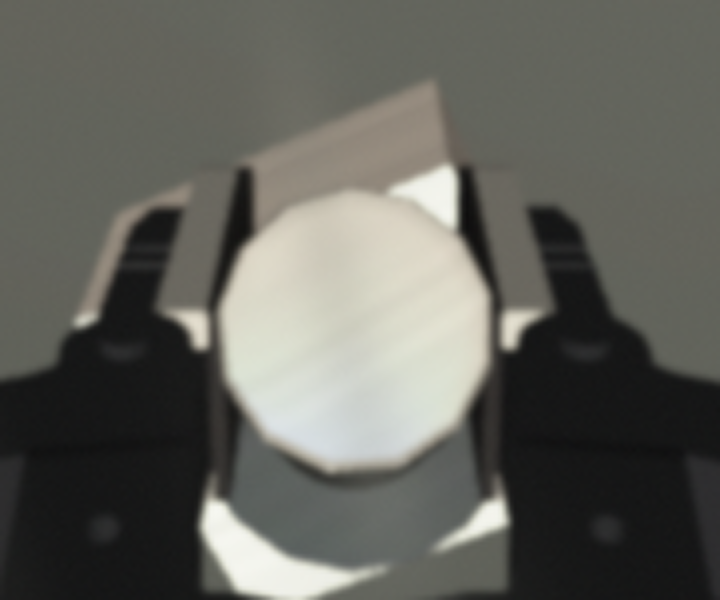

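```bash
cat > fit.py <<'E'
from h import *
from scipy.optimize import least_squares
g=r.grab_frame('wrist'); g['pose']=g['hand_eye']
ph=np.linspace(0,2*np.pi,60)
def circ(th,xo,zo,s,R):  # s: axial pos rel. pivot
    a=np.array([np.sin(th),0,-np.cos(th)]); u=np.array([np.cos(th),0,np.sin(th)]); v=np.array([0,1,0])
    c=np.array([xo,0,-19+zo])+s*a
    return np.array([proj(g,c+R*(np.cos(p)*u+np.sin(p)*v)) for p in ph])
def model(p,L=33):
    th,xo,zo=p; E=circ(th,xo,zo,L,13); F=np.vstack([circ(th,xo,zo,L-61,23),circ(th,xo,zo,L-67,23)])
    return [E[:,1].min(),E[:,1].max(),F[:,1].max(),F[:,1].min()],np.ptp(E[:,0])
def fit(obs,useftop=False):
    f=lambda p:[(a-b) for a,b in list(zip(model(p)[0],obs))[:4 if useftop else 3]]+[(p[2])/3]
    q=least_squares(f,[0.4,0,0]); return np.rad2deg(q.x[0]),q.x[1:],q.cost,model(q.x)
E
python3 - <<'E'
from fit import *
print(fit([247.5,318,342]))
print(fit([250.7,322.5,334.5,248.5],True))
for th in (0,.3,.5,.6): print(th,model([th,0,0]),model([th,-8,0]))
E
```

```text
(np.float64(39.40161904626166), array([-9.99376207,  3.35343396]), np.float64(0.8528551006983539), ([np.float64(246.99427342131276), np.float64(318.43731228889), np.float64(342.09595125335056), np.float64(255.60537253221784)], np.float64(69.72742294366469)))
(np.float64(34.55527776560258), array([-8.61537233,  3.58971569]), np.float64(1.0672828563140735), ([np.float64(250.08705682027727), np.float64(323.0622724869916), np.float64(334.4813745105384), np.float64(248.60288249863598)], np.float64(70.40573223118992)))
0 ([np.float64(293.2549367192917), np.float64(355.6729265460089), np.float64(286.07906672122635), np.float64(204.7367663752242)], np.float64(74.30652839035588)) ([np.float64(313.416240282669), np.float64(373.2292863590378), np.float64(298.4131503232691), np.float64(218.75456143712748)], np.float64(72.73708577901965))
0.3 ([np.float64(261.25930546732735), np.float64(336.67488397427906), np.float64(306.0245180070646), np.float64(220.63072860876935)], np.float64(75.30056313847598)) ([np.float64(281.65231507307226), np.float64(355.4866865675425), np.float64(318.49272048894), np.float64(233.78011600647534)], np.float64(73.69377435026956))
0.5 ([np.float64(241.8059039489084), np.float64(318.98502975724534), np.float64(319.03356133780403), np.float64(231.66902469934874)], np.float64(74.85821933812525)) ([np.float64(262.00472410772113), np.float64(338.51277568230364), np.float64(331.70905233870025), np.float64(244.82435742237388)], np.float64(73.27005378892147))
0.6 ([np.float64(233.14035288409767), np.float64(309.0345331208184), np.float64(325.3373532282933), np.float64(237.25319986996632)], np.float64(74.30127222704317)) ([np.float64(253.14484749485726), np.float64(328.8565526050474), np.float64(338.15234578780326), np.float64(250.2209289999008)], np.float64(72.73640374647323))
```

The fit gives a lean of about 39°, with the coupler pivoting about 31 mm behind the TCP. That's a little past 30°, but the stem in the bore will let me set the angle. Next I'll refine the winder pose from the earlier wrist pictures.

```bash
python3 - <<'E'
import cv2,numpy as np
a=cv2.imread('pics/w2.png')[60:260,240:400]; cv2.imwrite('pics/w2c.png',cv2.resize(a,None,fx=3,fy=3,interpolation=2))
a=cv2.imread('pics/w3.png')[35:185,220:410]; cv2.imwrite('pics/w3c.png',cv2.resize(a,None,fx=4,fy=4,interpolation=2))
E
```

```text
(no output)
```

View pics/w2c.png

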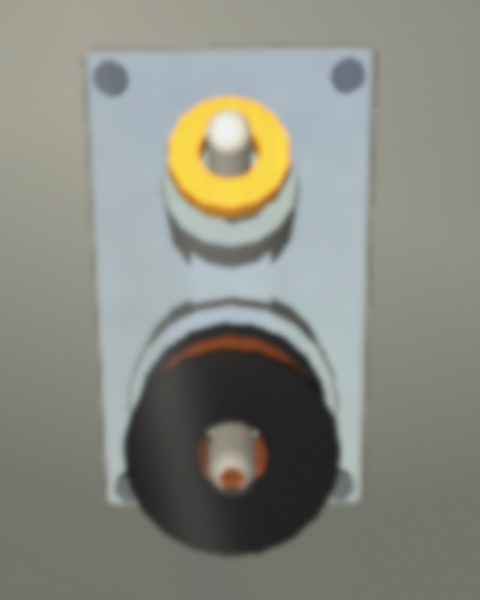

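View pics/w3c.png

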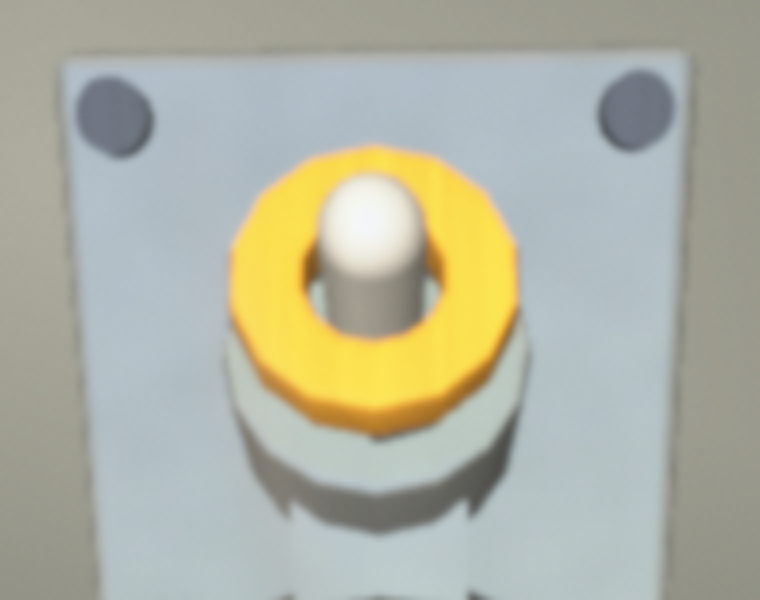

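```bash
python3 - <<'E'
from h import *
from scipy.optimize import least_squares
g0=r.grab_frame('wrist')
def G(p,rot):
    g=dict(g0); return wpose({'eef_pos':np.array(p),'tcp_rot':rot},g)
V=[G([619.4,42.5,260.3],[3.142,0,2.943]),G([652.6,25.5,169.5],[-3.141,-.002,2.943]),G([656.3,25.3,56.4],[3.141,.004,2.943])]
c30=np.cos(np.pi/6)
nz=np.array([-.5,0,c30]); N=np.array([-36,0,36.])
F={'a':[-75,-45,12],'b':[-75,45,12],'c':[75,45,12],'d':[75,-45,12],'col':N+18*nz,'sph':N+26*nz}
O=[{'a':(273.8,115),'b':(343.5,114.8),'c':(342.8,227),'d':(278,227),'col':(307.7,142.8),'sph':(307,138.8)},
{'a':(268.7,77),'b':(364.3,76),'c':(360,227.3),'d':(276,226.7),'col':(316.5,111),'sph':(316.3,103.7)},
{'a':(235.5,50.5),'b':(392,48.3),'col':(313.7,104.7),'sph':(312.8,91.5)}]
def W(p): return lambda f: Ro.from_euler('z',p[2]).apply(f)+[p[0],p[1],0]
def res(p,sel=(0,1,2),keys=None):
    w=W(p); return np.concatenate([(proj(V[i],w(F[k]))-O[i][k]) for i in sel for k in O[i] if not keys or k in keys])
for sel in [(0,1,2),(0,),(1,),(2,)]:
    q=least_squares(res,[623,29,-.19],kwargs=dict(sel=sel)); print(sel,q.x.round(3),np.abs(q.fun).max().round(1)); print(q.fun.round(1))
    w=W(q.x);print('N',w(N).round(1),'tip',w(N+32*nz).round(1),'seat',w([30,0,50]).round(1))
E
```

```text
(0, 1, 2) [ 6.27056e+02  2.90400e+01 -1.89000e-01] 3.7
[-2.2 -0.5  1.8 -1.   0.7  1.1 -0.5  1.6  0.2 -0.3  0.6  0.7 -2.1 -0.9
  1.6 -0.9  0.8  1.8 -1.2  3.1 -0.2 -0.6 -0.1  1.5 -3.6 -2.4  3.7 -1.8
 -0.2 -0.6  0.4  2.8]
N [591.7  35.8  36. ] tip [576.   38.8  63.7] seat [656.5  23.4  50. ]
(0,) [ 6.26827e+02  2.89160e+01 -1.91000e-01] 2.2
[-2.2 -0.8  1.8 -1.1  0.5  1.  -0.8  1.4  0.1 -0.5  0.5  0.6]
N [591.5  35.8  36. ] tip [575.8  38.8  63.7] seat [656.3  23.2  50. ]
(1,) [ 6.26679e+02  2.92530e+01 -1.90000e-01] 2.7
[-1.8 -1.5  1.8 -1.3  0.9  1.5 -1.1  2.7  0.1 -1.1  0.2  0.9]
N [591.3  36.1  36. ] tip [575.6  39.1  63.7] seat [656.1  23.6  50. ]
(2,) [ 6.27288e+02  2.91490e+01 -1.86000e-01] 3.7
[-3.7 -1.7  3.5 -1.7 -0.2 -0.1  0.3  3.3]
N [591.9  35.8  36. ] tip [576.2  38.7  63.7] seat [656.8  23.6  50. ]
```

The winder pose is consistent across three pictures. The nipple origin is (591.6,36), the tip (575.8,38.9,63.7) and the yaw −0.19, so the tool yaw of 2.952 is already right. Lifting the coupler out now.

Call:
drive_tool --moves '[[1, [0.4, 0, -0.6], 0], [1, [1, 0, -2], 0], [1, [1.5, 0, -4.5], 0], [1, [1.5, 0, -8], 0], [1, [1.5, 0, -10], 0], [1, [1.5, 0, -10], 0]]' --grip_force 40

```text
clock: 20.5
eef_pos: [392.5, -298.3, 185.4]
tcp_rot: [3.14, 0.015, 2.952]
contact_force: [0.4, 0.4, -2.2]
opening: 0.298
```

```bash
python3 - <<'E'
from h import *
rel([498.3,53.9,180]);g=snap('wrist','w13');print(r.sense()['qpos'])
cv2.imwrite('pics/w13c.png',cv2.resize(g['color'][200:350,230:410,::-1],None,fx=4,fy=4,interpolation=2))
g=snap('scene','s13')
cv2.imwrite('pics/s13c.png',cv2.resize(g['color'][50:170,200:380,::-1],None,fx=4,fy=4,interpolation=2))
E
```

```text
clock 20.5 eef [ 392.5 -298.3  185.4] rot [3.14  0.015 2.952] F [ 0.4  0.4 -2.2] op 0.298
shift cm [-3.74 36.58  0.67]
[-0.65887008  0.19677224  1.96594431  0.01063469  0.96791427 -2.04600616]
```

View pics/w13c.png

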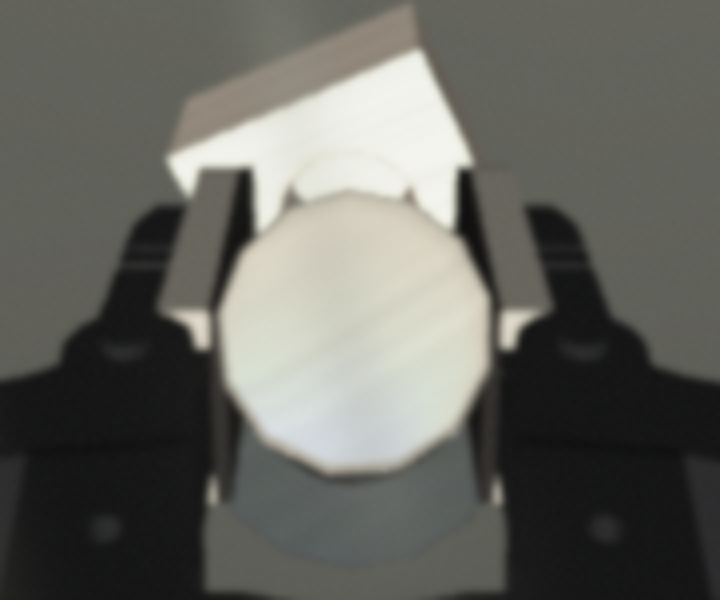

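View pics/s13c.png

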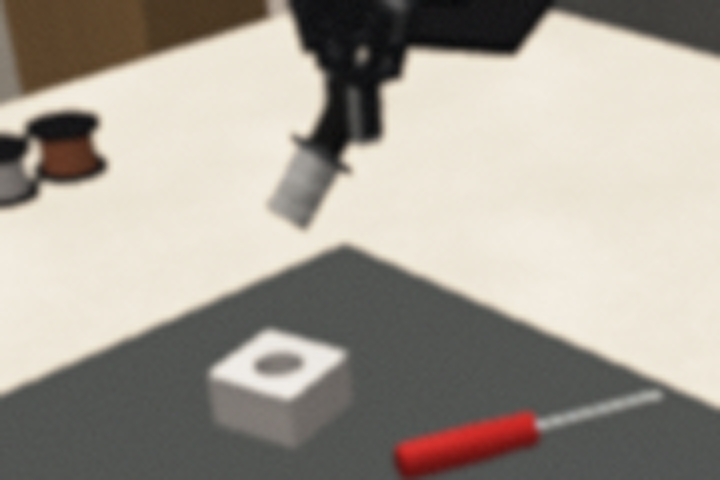

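```bash
python3 - <<'E'
from h import *
g=r.grab_frame('scene'); s=r.sense(); xh=np.array([-.982,.188,0]); z=np.array([0,0,1.]);e=s['eef_pos']
for th in (30,34,37,40,43):
    t=np.deg2rad(th); a=np.sin(t)*xh+np.cos(t)*z; p=e+31*z-91*a; f=p+45*a; 
    n=lambda q:((proj(g,q)-[200,50])*4).round(0)
    print(th,'nose',n(p),'flange',n(f),'noseR',n(p+16*(np.cos(t)*xh-np.sin(t)*z)),'noseL',n(p-16*(np.cos(t)*xh-np.sin(t)*z)))
E
```

```text
30 nose [305. 225.] flange [329. 160.] noseR [324. 231.] noseL [285. 219.]
34 nose [297. 222.] flange [325. 158.] noseR [316. 230.] noseL [278. 215.]
37 nose [292. 220.] flange [322. 157.] noseR [310. 228.] noseL [273. 211.]
40 nose [286. 217.] flange [319. 156.] noseR [304. 227.] noseL [268. 207.]
43 nose [281. 214.] flange [317. 154.] noseR [298. 225.] noseL [263. 203.]
```

The scene crop shows the nose corners at (304,228) and (267,208), which agrees with the model at a 40° lean. Moving to the hover behind the nipple.

Call:
drive_tool --moves '[[1, [-0.3, 2, 0], 0], [1, [-0.8, 6, 0], 0], [1, [-1.2, 11, 0], 0], [1, [-1.7, 16, 0], 0], [1, [-2.2, 21, 0], 0], [1, [-2.7, 26, 0], 0], [1, [-3.2, 31, 0], 0], [1, [-3.6, 34.5, 0], 0], [1, [-3.7, 36.5, 0], 0], [1, [-3.7, 36.5, 0], 0]]'

```text
clock: 21.9
eef_pos: [496.2, 55.0, 183.5]
tcp_rot: [3.138, 0.01, 2.954]
contact_force: [-0.1, 0.8, -3.3]
opening: 0.296
```

```bash
cat > tgt.py <<'E'
from h import *
N=np.array([591.6,36.,36]); xh=np.array([-.982,.188,0]); zz=np.array([0,0,1.])
yh=np.array([.188,.982,0])
def T(s,z): return N*[1,1,0]+s*xh+z*zz
E
python3 - <<'E'
from tgt import *
rel(T(81.5,112));g=snap('wrist','w14')
g=snap('scene','s14')
cv2.imwrite('pics/s14c.png',cv2.resize(g['color'][130:260,250:430,::-1],None,fx=4,fy=4,interpolation=2))
E
```

```text
clock 21.9 eef [496.2  55.  183.5] rot [3.138 0.01  2.954] F [-0.1  0.8 -3.3] op 0.296
shift cm [-1.51 -0.09  7.16]
```

View pics/s14c.png

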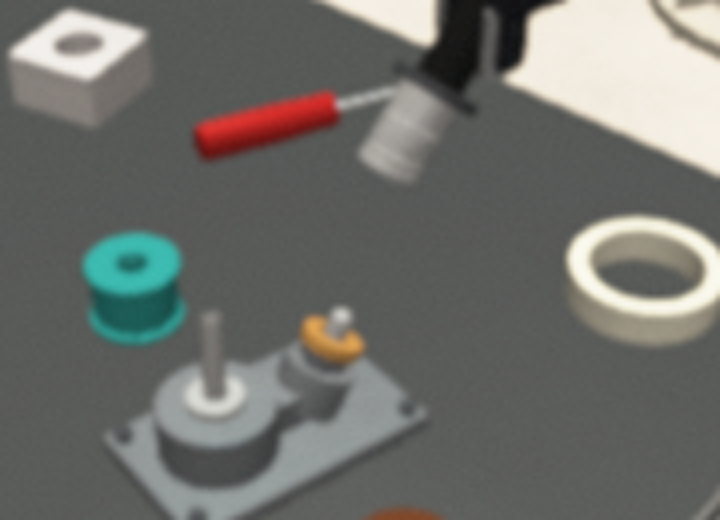

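View pics/w14.png

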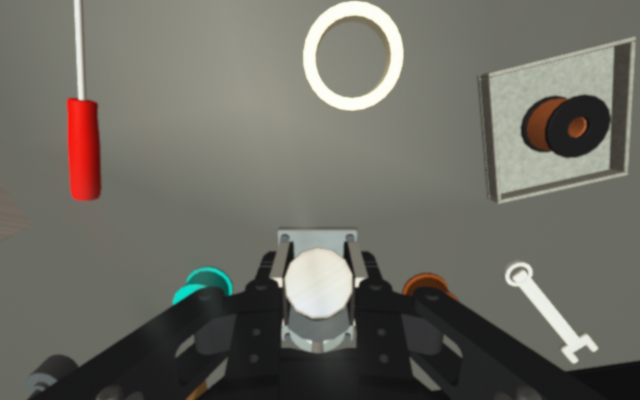

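Call:
drive_tool --moves '[[1, [-0.4, -0.1, 2], 0], [1, [-1, -0.1, 4.5], 0], [1, [-1.5, -0.1, 6.5], 0], [1, [-1.5, -0.1, 7.1], 0], [1, [-1.5, -0.1, 7.1], 0]]'

```text
clock: 22.62
eef_pos: [510.7, 49.3, 112.7]
tcp_rot: [3.139, 0.009, 2.952]
contact_force: [-0.5, -0.1, -2.4]
opening: 0.296
```

```bash
python3 - <<'E'
from tgt import *
rel(T(81.5,112));g=snap('wrist','w15')
g=snap('scene','s15')
cv2.imwrite('pics/s15c.png',cv2.resize(g['color'][160:250,280:400,::-1],None,fx=6,fy=6,interpolation=2))
n=lambda q:((proj(g,q)-[280,160])*6).round(0)
nz=.5*xh+np.cos(np.pi/6)*zz
print('tip',n(N+32*nz),'sph',n(N+26*nz),'col',n(N+18*nz))
e=r.sense()['eef_pos']
for th in (37,40):
    t=np.deg2rad(th); a=np.sin(t)*xh+np.cos(t)*zz; p=e+31*zz-91*a; u=np.cos(t)*xh-np.sin(t)*zz
    print(th,'nose',n(p),'R',n(p+16*u),'L',n(p-16*u),'y+',n(p+16*yh),'y-',n(p-16*yh))
E
```

```text
clock 22.625 eef [510.7  49.3 112.7] rot [3.139 0.009 2.952] F [-0.5 -0.1 -2.4] op 0.296
shift cm [-0.05  0.22  0.07]
tip [339. 287.] sph [332. 302.] col [323. 321.]
37 nose [361. 255.] R [389. 262.] L [331. 247.] y+ [389. 279.] y- [333. 232.]
40 nose [352. 252.] R [380. 262.] L [324. 242.] y+ [380. 276.] y- [325. 229.]
```

View pics/s15c.png

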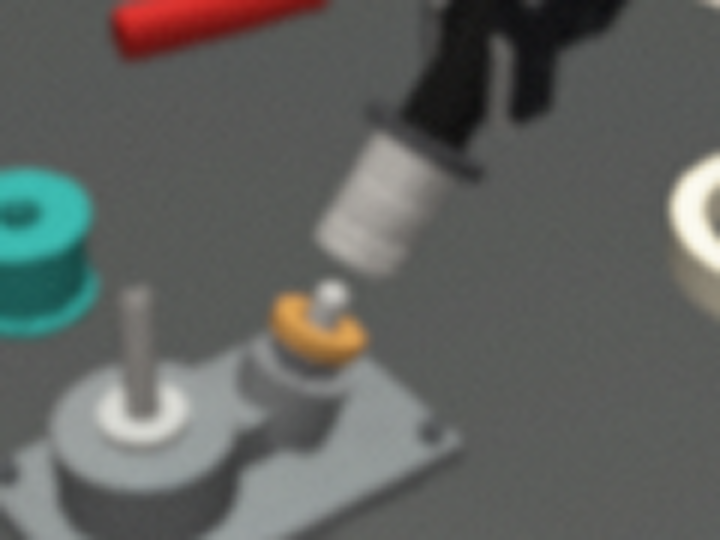

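The mouth centre at (356,250) lines up with the nipple tip at (332,287) along the coupler axis, and the model agrees to about 2 mm. Inserting gently.

Call:
drive_tool --moves '[[1, [-0.3, 0.1, 0.4], 0], [1, [-0.7, 0.15, 0.85], 0], [1, [-1.05, 0.15, 1.3], 0], [1, [-1.05, 0.15, 1.3], 0]]' --grip_force 30

```text
clock: 23.22
eef_pos: [522.2, 49.1, 100.2]
tcp_rot: [3.139, 0.01, 2.952]
contact_force: [-0.5, 0.8, -1.7]
opening: 0.292
```

```bash
python3 - <<'E'
from tgt import *
rel(T(67.5,95.2))
g=snap('scene','s16')
cv2.imwrite('pics/s16c.png',cv2.resize(g['color'][160:250,280:400,::-1],None,fx=6,fy=6,interpolation=2))
E
```

```text
clock 23.225 eef [522.2  49.1 100.2] rot [3.139 0.01  2.952] F [-0.5  0.8 -1.7] op 0.292
shift cm [-0.31  0.02  0.5 ]
```

View pics/s16c.png

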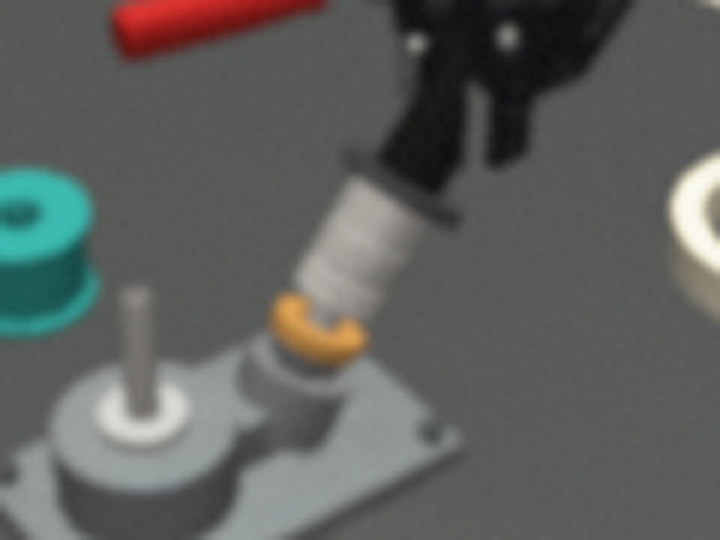

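The tip is inside the mouth with no contact. Going a bit deeper, then swinging the pivot towards the 30° line.

Call:
drive_tool --moves '[[1, [-0.15, 0, 0.25], 0], [1, [-0.3, 0, 0.5], 0], [1, [-0.3, 0, 0.5], 0]]' --grip_force 25

```text
clock: 23.65
eef_pos: [524.8, 48.6, 95.5]
tcp_rot: [3.139, 0.009, 2.952]
contact_force: [-2.9, 1.0, 3.7]
opening: 0.292
```

Call:
drive_tool --moves '[[1, [-0.3, 0, -0.2], 0], [1, [-0.6, 0, -0.4], 0], [1, [-0.9, 0, -0.6], 0], [1, [-1.1, 0, -0.75], 0], [1, [-1.1, 0, -0.75], 0]]'

```text
clock: 24.28
eef_pos: [535.2, 46.4, 102.8]
tcp_rot: [3.139, 0.008, 2.952]
contact_force: [-3.2, 0.8, -6.3]
opening: 0.294
```

```bash
python3 - <<'E'
from tgt import *
rel(T(50.5,92.5))
g=snap('scene','s17')
cv2.imwrite('pics/s17c.png',cv2.resize(g['color'][160:250,280:400,::-1],None,fx=6,fy=6,interpolation=2))
g=snap('wrist','w17');cv2.imwrite('pics/w17c.png',cv2.resize(g['color'][200:350,230:410,::-1],None,fx=4,fy=4,interpolation=2))
E
```

```text
clock 24.275 eef [535.2  46.4 102.8] rot [3.139 0.008 2.952] F [-3.2  0.8 -6.3] op 0.294
shift cm [-0.67  0.04  1.04]
```

View pics/s17c.png

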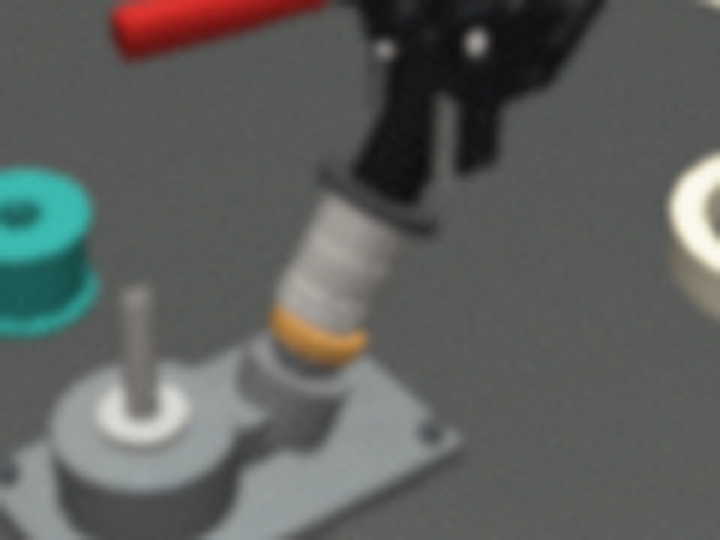

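View pics/w17c.png

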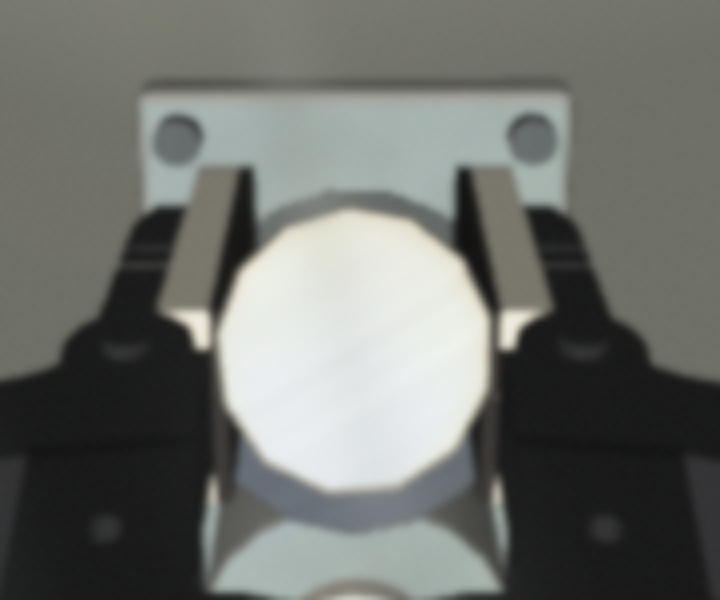

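```bash
python3 - <<'E'
from fit import *
print(fit([251.8,323,332.5,248.2],True))
E
```

```text
(np.float64(33.73043954231459), array([-9.30644887,  4.95996945]), np.float64(1.73293977287601), ([np.float64(251.29690162018264), np.float64(323.48553871821696), np.float64(332.8687365225619), np.float64(247.87200661589333)], np.float64(69.5627499890162)))
```

The lean is now about 34°. Correcting a little further and pushing along the nipple axis.

Call:
drive_tool --moves '[[1, [-0.25, 0, 0], 0], [1, [-0.4, 0, 0.2], 0], [1, [-0.5, 0, 0.4], 0], [1, [-0.6, 0, 0.6], 0], [1, [-0.6, 0, 0.6], 0]]' --grip_force 45

```text
clock: 25.05
eef_pos: [539.5, 45.7, 96.9]
tcp_rot: [3.139, 0.005, 2.952]
contact_force: [-7.9, 3.6, -0.8]
opening: 0.295
```

```bash
python3 - <<'E'
from tgt import *
rel(T(50.5,92.5))
g=snap('scene','s18')
cv2.imwrite('pics/s18c.png',cv2.resize(g['color'][160:250,280:400,::-1],None,fx=6,fy=6,interpolation=2))
g=snap('wrist','w18');cv2.imwrite('pics/w18c.png',cv2.resize(g['color'][200:350,230:410,::-1],None,fx=4,fy=4,interpolation=2))
E
```

```text
clock 25.05 eef [539.5  45.7  96.9] rot [3.139 0.005 2.952] F [-7.9  3.6 -0.8] op 0.295
shift cm [-0.25  0.03  0.44]
```

View pics/s18c.png

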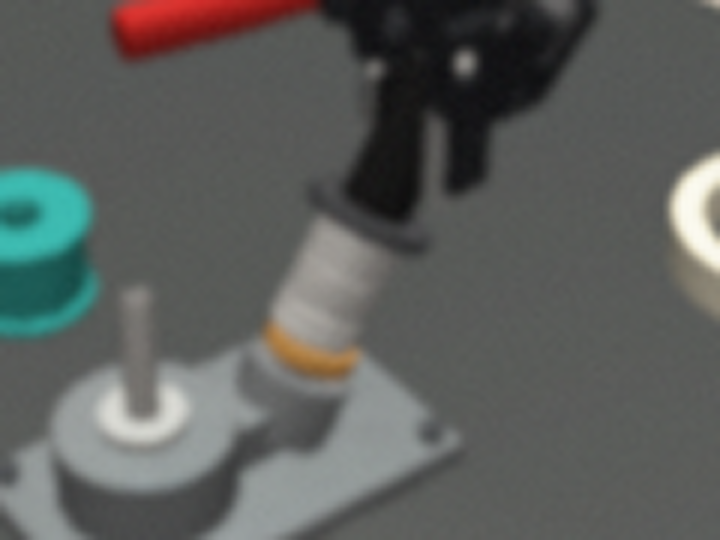

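View pics/w18c.png

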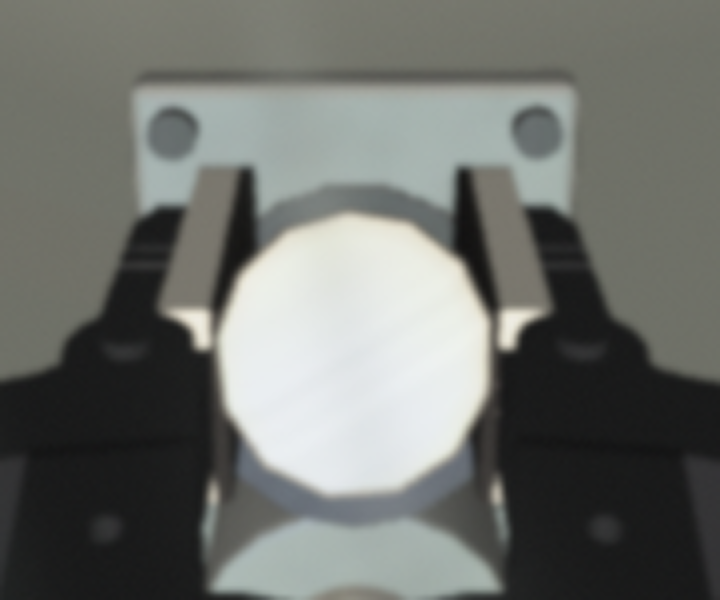

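```bash
python3 - <<'E'
from fit import *
print(fit([253,323.8,330.5,246.2],True))
E
```

```text
(np.float64(32.41848388545435), array([-9.11331258,  5.33228441]), np.float64(2.0992796855977827), ([np.float64(252.28410588451413), np.float64(324.4886265013605), np.float64(330.6904387083632), np.float64(246.0722078061028)], np.float64(69.5031918569274)))
```

Call:
drive_tool --moves '[[1, [-0.05, 0, 0.2], 0], [1, [-0.1, 0, 0.4], 0], [1, [-0.15, 0, 0.55], 0], [1, [-0.15, 0, 0.55], 0], [1, [-0.15, 0, 0.55], 0]]' --grip_force 60

```text
clock: 25.82
eef_pos: [540.2, 45.8, 93.6]
tcp_rot: [3.139, 0.004, 2.952]
contact_force: [-17.9, 1.4, 26.9]
opening: 0.292
```

```bash
python3 - <<'E'
from tgt import *
rel(T(50.5,92.5))
g=snap('scene','s19')
cv2.imwrite('pics/s19c.png',cv2.resize(g['color'][160:250,280:400,::-1],None,fx=6,fy=6,interpolation=2))
g=snap('wrist','w19');cv2.imwrite('pics/w19c.png',cv2.resize(g['color'][200:350,230:410,::-1],None,fx=4,fy=4,interpolation=2))
E
```

```text
clock 25.825 eef [540.2  45.8  93.6] rot [3.139 0.004 2.952] F [-17.9   1.4  26.9] op 0.292
shift cm [-0.18  0.01  0.11]
```

View pics/s19c.png

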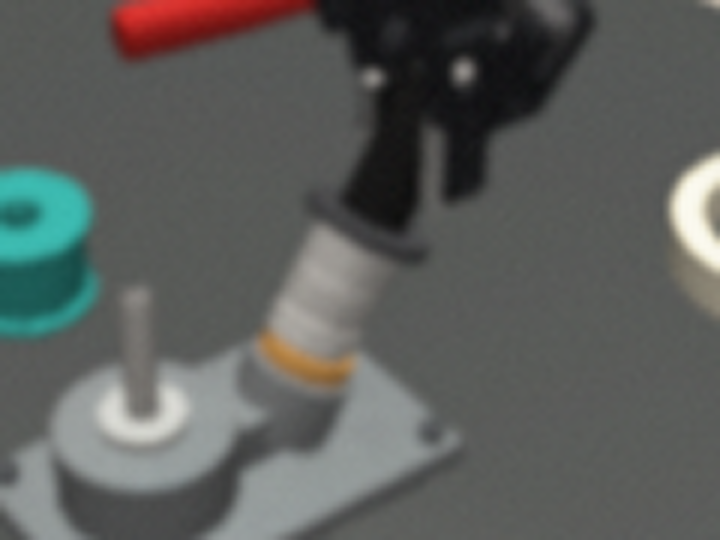

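View pics/w19c.png

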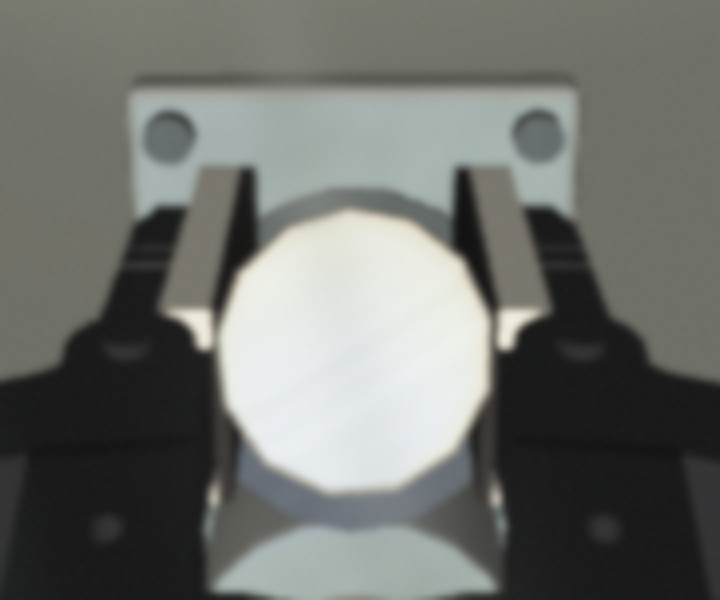

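```bash
python3 - <<'E'
from fit import *
print(fit([252,323.5,332,247],True))
g=snap('top','t20'); 
for d in r.spot_point('bobbin','top'): print(round(d['score'],2),atz(g,d['at'],4).round(0))
for i in range(4):
    g2=snap('scene','s20'); s=r.sense(); print(s['clock'],s['eef_pos'].round(1),s['contact_force'].round(1))
e=s['eef_pos']; from tgt import N,xh,zz
e=e-N
print('pivot s,z',e@xh,e[2]+31)
cv2.imwrite('pics/s20c.png',cv2.resize(g2['color'][160:330,280:540,::-1],None,fx=3,fy=3,interpolation=2))
E
```

```text
(np.float64(33.197954916337814), array([-8.77116371,  4.44195543]), np.float64(1.460248017543459), ([np.float64(251.39207931042534), np.float64(324.0765438853535), np.float64(332.14124014412573), np.float64(246.9209616849961)], np.float64(70.00851054771522)))
0.85 [803.  -7.   4.]
0.73 [664. 148.   4.]
0.71 [ 604. -101.    4.]
0.68 [495. 290.   4.]
26.125 [540.2  45.8  93.6] [-17.6   2.2  28.2]
26.175 [540.2  45.8  93.6] [-18.1   1.5  28. ]
26.225 [540.2  45.7  93.6] [-17.7   2.2  27.6]
26.275 [540.2  45.8  93.6] [-16.8   2.3  27.2]
pivot s,z 52.332637842251565 88.60616153663204
```

View pics/s20c.png

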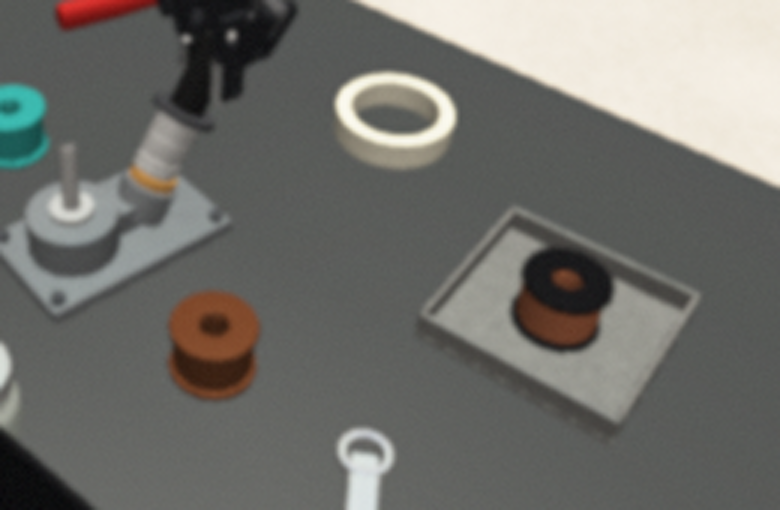

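The bobbin stands upright in the middle of the tray. The coupler is on the nipple with the collar down at its stop, and the push is steady. Handing in.

```bash
python3 -c "
from h import *
print(r.sign_off()); s=r.sense(); print(s['clock'],s['contact_force'])"
```

```text
the job is handed in; nothing more can be done
None
the job is handed in; nothing more can be done
```

The job was handed in at about 26 s on the clock, with the bobbin in the tray and the coupler held pressed on the nipple. The sign-off gave no verdict, and no force could be read after it.

**Bobbin:** I slid it straight up off the spindle, lowered it until it touched the tray floor, and let go. The last scene picture shows it upright in the middle of the tray. The network put it at about (495, 290) against a tray centre of about (485, 294), well inside the 45 mm limit.

**Coupler:** The interface cannot tilt the tool, so I gripped the coupler lightly and levered it against the rim of the stand's hole to lean it in the jaws. It went too far, to about 39°, and swinging it with the stem in the bore brought it back. I then pushed along the nipple axis.

**Last checks:**
- **Push:** about 30 N steady, almost purely along the axis, easing by about 1 N over the last 0.15 s. That is well above the spring's 8–13 N, so the collar is on its stop. The scene picture also shows it down.
- **Angle:** the two estimates differ. The wrist picture gives 33° and the geometry gives 31°, against the nominal 30°. Both are well within 0.17 rad (9.7°).
- **Collar and coupler position:** I could not read the collar travel or the coupler's offset from the axis directly. Both are inferred from the pictures and the force.
- **Other things:** none looked disturbed in the last pictures, but I did not measure them.

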